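# Catch the marble pieces from the feeder chute

### The arm

A 6-joint arm with a two-finger parallel gripper is mounted at the origin on the work surface. World frame = base frame: x ahead of the robot, y to its left, z up, the work surface at z = 0. Lengths are in m, angles in degrees, forces in N, time in s.
With the tool pointing down it reaches from about 0.25 to 0.725 m from the base axis. Payload 9.7 kg.
Tool frame: the origin (TCP) lies between the finger pads; the fingertips stand 19 mm ahead of it and the grasp point (between the pads) is the TCP; z points along the fingers, y is the line along which they close (so a half turn about z gives the same grasp; the last joint's range is limited). The gripper opens to 85 mm and grips with 20 to 120 N. Pads are 22 mm wide; open, the fingers measure 114 mm over their backs; the gripper's body (76 mm by 85 mm) begins 54 mm behind the grasp point. The pads swing forward as they close: fully open they stand 13 mm farther back than shut.
Start: joints at [-63.369, 4.979, 10.078, 95.1, 0, 90], TCP at [0.247, -0.492, 0.25] pointing down, gripper open.
Joint ranges: [-179.16, 179.16], [-48.56, 103.87], [-65.8, 70.77], [-126.05, 130.52], [-82.76, 87.17], [-180, 180]. Speed limits (degrees/s): [127.2, 127.2, 147.25, 180, 180, 180].

### API

Orientations are given as [roll, pitch, yaw] about the fixed x, y, z axes, in that order (R = Rz(yaw) Ry(pitch) Rx(roll)).
In Python, from workcell import bot gives the robot as it stands. The module is installed in compiled form; this text tells all that it offers.
- The arm moves only by the shell command python3 -m crank 'ROWS' [OPENING] [FORCE]. ROWS is JSON, a list that holds one entry, the list of rows, each a list of 6 numbers: the shift along the world's x, y, z as a fraction of full scale, then the turn, a rotation vector about the world's x, y, z as a fraction of full scale. In form: [[[x, y, z, wx, wy, wz], ...]]. A call has 1 to 20 rows; each row shifts and turns the commanded pose from where the row before left it; what a row does not reach is not made up. Full scale, the value 1, is 20 mm for a shift and 0.12 rad for a turn. A row lasts 1/12 s, in which the tool goes at most 41.7 mm and 7.16 degrees, less where a joint would pass 70% of its speed; a pose out of reach is approached as far as the arm can. A call with a number of a shift or a turn outside -1 to 1 is refused whole. A call with a gripper value outside its range is refused whole. OPENING is the opening, from 0 (shut) to 1 (fully open), set as the call begins (- or left out, the last holds). The fingers move at their own pace and stop on an object; FORCE is the grip in N (left out, the last holds). Time passes only in rows, so rows that do not move let the fingers close. It gives the time, the measured TCP pose, the force, the opening and the grip force at its end, in the units of the state.
- bot.get_obs(): the state, without advancing time (a new reading comes with each control period).
- bot.camera(name): name is "scene" or "top"; returns the picture (400x640x3 uint8, red, green, blue); there is no depth.
- bot.camera_model(name): a dict with "vertical_fov" (degrees; the focal length in pixels is half the picture's height over the tangent of half this angle, whatever the lens; pixels are square), "cx", "cy" (the principal point, pixels), "R" (3x3) and "t" (3): a world point X has camera coordinates R X + t. Camera axes: x right, y down, z forward; pixel columns grow to the right and rows downward; lengths in m; the calibration is good to about 2 mm. A picture is of the moment at which its call begins. camera_model takes no time and is no camera call.
- bot.job_done(): hands the job in; it is judged then, once.
The state is a dict: "time": time; "q": joint angles; "qd": joint speeds; "joint_efforts": joint torques, N m; "ee_pos": TCP position; "tcp_rot": TCP orientation; "wrist_force": force on the tool from outside, world axes, zero at the start; "torque": the same for the moment, N m; "opening": finger opening in m; "grasp_force": force on a finger pad.
Only numpy, scipy, OpenCV 4.12 (cv2) and the standard library are available. Lean on these libraries where they do the work, as an engineer would, in place of code of your own. Each camera call takes 0.05 s, during which the arm holds its last target. There are 200 camera calls.

### The job

Clear the wooden sanding block off the round modelling board into the plywood tool tray. Then hold the handled metal dish up under the lip of the stone feeder's chute and push the feeder's sprung plate fully in with the far rim of the dish (never with the gripper), so that the gate lifts and all four marble pieces slide off the chute into the dish; do not touch the pieces with the gripper. Set the dish with the pieces in it down upright in the middle of the round board, let go, and leave everything else as it stands.

Things in the scene. Friction and masses are not known exactly. Their poses are not given: they have to be found in the camera images.
- feeder: Stone feeder, fixed: open steel chute (64 mm wide inside, walls 36, 175 long) on wooden posts, sloping down at 33 degrees to the feeder's -x side, shut at its lip by a gate. Origin on the table plumb below the lip; +x points up the chute, away from the side where the dish comes in. Below the chute the base starts 60 mm and the posts 76 mm behind the lip; in front of the lip it is free.
- feeder_lip (a point): Middle of the chute's lower edge (top of its floor), 160 mm above the table; axes as the feeder's. The closed gate reaches about 45 mm above it, leaning up to 25 mm out over the dish side, and when open up to 80 mm above and 55 mm out. Pieces leave here at up to 0.8 m/s.
- pusher_face (a point): Middle of the front face of the feeder's sprung push plate (60 wide, 50 tall, upright), straight below the lip when out, 120 mm above the table (plate from 95 to 145 mm). Axes as the feeder's: it is pushed along +x.
- pusher (a joint): Travel of the push plate in m: 0 out (gate shut), 0.030 fully in (gate 42 mm open). Spring 3 N at the start to about 7 N fully in; it returns by itself.
- stone1: Polished marble piece 32 x 30 x 22 mm, about 50 g, lying in the chute nearest the gate. Origin at the centre of its underside.
- stone2: Marble piece 28 x 34 x 24 mm, second in the chute. Origin at the centre of its underside.
- stone3: Marble piece 36 x 26 x 21 mm, third in the chute. Origin at the centre of its underside.
- stone4: Marble piece 26 x 27 x 24 mm, last in the chute. Origin at the centre of its underside.
- dish: Loose round aluminium dish, about 150 g, 52 mm tall, foot 110 mm and rim 132 mm across, wall 4 mm, with one straight handle towards its -x: a bar 18 mm wide and 22 mm tall (26 to 48 mm above the underside), from 64 to 162 mm from the dish's axis. Origin at the centre of the underside, z up.
- dish_in (a point): Centre of the dish's inner floor, 4 mm above its underside.
- dish_grip (a point): Point in the middle of the handle's section, 105 mm from the dish's axis, 37 mm above the underside; axes as the dish's (handle along x, grip across y, 18 mm).
- board: Fixed round wooden modelling board, 170 mm across and 30 mm thick. Origin at the centre of its underside: its top is 30 mm higher.
- block: Loose wooden sanding block with a cork sole, 80 (x) x 45 (y) x 35 (z) mm, 100 g, lying on the round board at the start. Origin at the centre of the underside.
- tray: Fixed plywood tool tray, open on top, 120 (x) x 170 (y) x 30 mm outside, walls and floor 5 mm. Origin at the centre of the underside.
- bottle: Bystander: amber glass bottle, 50 mm across, 160 tall, about 135 mm to one side of the feeder's lip. Origin under its centre.
- can: Bystander: steel can, 58 mm across, 100 tall, about 140 mm to the other side of the feeder's lip. Origin under its centre.
- maquette: Bystander: terracotta head on a 90 mm square base, 185 mm tall. Origin under its centre.
- mallet: Bystander: round wooden carver's mallet standing on its head, 84 mm across, 212 tall. Origin under its centre.
- offcut: Bystander: marble offcut 50 x 30 x 26 mm on the table. Origin under its centre.
- chisel: Bystander: short chisel, 105 mm long, 20 mm high, lying along its x on the table. Origin near its middle.
- mug: Bystander: white mug, 76 mm across, 85 tall. Origin under its centre.
- bowl: Bystander: white bowl without handle, 96 mm across, 45 tall. Origin under its centre.

How it is judged:
By the outcome, as a careful person would: the job done as asked, in the order asked, and still so for the second after the job is handed in, with the robot touching nothing.
It also fails if it takes over 70 s, if anything falls off the work surface, if the arm or the gripper's body presses on something with over 40 N, if the wrist force passes 120 N, or if a joint passes its speed limit or range.

## Working session

There is one attempt and no reset: what is moved stays moved. The work goes in short steps, Python scripts to look and compute and a shell command to move; the robot and the scene stay as the last step left them, time stands still between calls to the robot, and variables do not carry over. Pictures are saved under pics/ and viewed, at most 13 in all, crops included, and the job is handed in when it is done.

```bash
mkdir -p pics; cat > h.py <<'E'
import numpy as np,cv2
from workcell import bot
def snap(n,f,crop=None,s=1):
    im=bot.camera(n)[:,:,::-1]
    cv2.imwrite('pics/full_'+f,im)
    if crop: x0,y0,x1,y1=crop; im=im[y0:y1,x0:x1]
    cv2.imwrite('pics/'+f,cv2.resize(im,None,fx=s,fy=s,interpolation=cv2.INTER_CUBIC))
def cam(n):
    m=bot.camera_model(n); f=200/np.tan(np.radians(m['vertical_fov']/2)); return f,m['cx'],m['cy'],np.array(m['R']),np.array(m['t'])
def px(n,u,v,z):
    f,cx,cy,R,t=cam(n); d=R.T@np.array([(u-cx)/f,(v-cy)/f,1]); c=-R.T@t
    return (c+d*(z-c[2])/d[2]).round(4)
def proj(n,X):
    f,cx,cy,R,t=cam(n); p=R@np.array(X)+t; return (p[:2]/p[2]*f+[cx,cy]).round(1)
E
python3 - <<'E'
from h import *
snap('top','t1.png',None,1.25);snap('scene','s1.png',None,1.25)
for n in('top','scene'):
    f,cx,cy,R,t=cam(n);print(n,f,cx,cy,-R.T@t,R.round(3).tolist(),{k:v for k,v in bot.camera_model(n).items() if k not in('R','t')})
o=bot.get_obs();print(o)
E
```

```text
top 454.010967012545 317.3467236016345 195.6636532398303 [ 0.42149372 -0.01121266  1.46769697] [[-0.017, -1.0, -0.019], [-0.992, 0.019, -0.128], [0.128, 0.017, -0.992]] {'vertical_fov': 47.548709405072785, 'cx': 317.3467236016345, 'cy': 195.6636532398303}
scene 428.2454937663792 322.0579788166121 195.16996059262357 [ 1.09142864 -0.70764348  1.10639811] [[0.819, 0.573, -0.007], [0.419, -0.607, -0.675], [-0.391, 0.55, -0.738]] {'vertical_fov': 50.06720416579077, 'cx': 322.0579788166121, 'cy': 195.16996059262357}
{'time': 0.1, 'q': array([-6.33694213e+01,  5.00871471e+00,  1.00390258e+01,  9.50981641e+01,
       -3.59422491e-04,  9.00008893e+01]), 'qd': array([ 0.04783377, -0.15039146,  0.05069979,  0.08017218, -0.01569388,
        0.11749263]), 'joint_efforts': array([-7.46145615e-04, -5.21561050e+01,  4.65652370e+01,  1.60398299e-02,
       -3.64640653e-05,  6.77259823e-05]), 'ee_pos': array([ 0.2464515 , -0.49150063,  0.24964687]), 'tcp_rot': array([-1.79932147e+02,  3.60475406e-04,  2.66296898e+01]), 'wrist_force': array([ 0.2011356 , -0.05026056,  0.40172003]), 'torque': array([-0.01989804, -0.00689073, -0.03187005]), 'grasp_force': 0.0, 'opening': 0.08567926747352837}
```

View pics/t1.png

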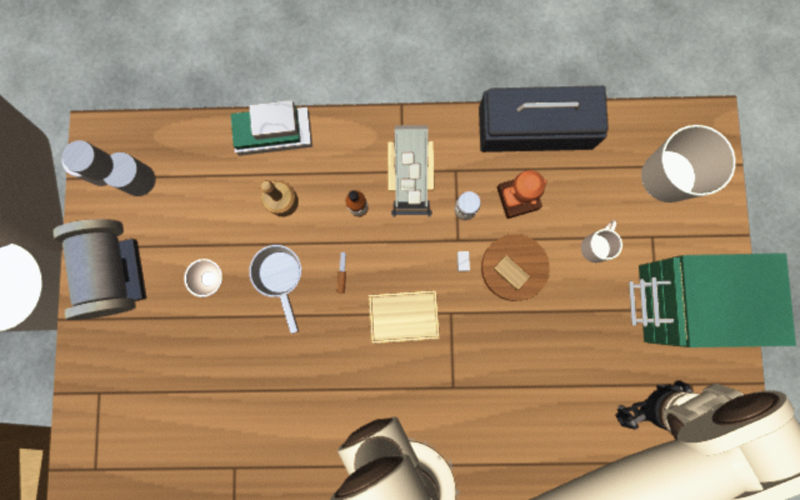

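View pics/s1.png

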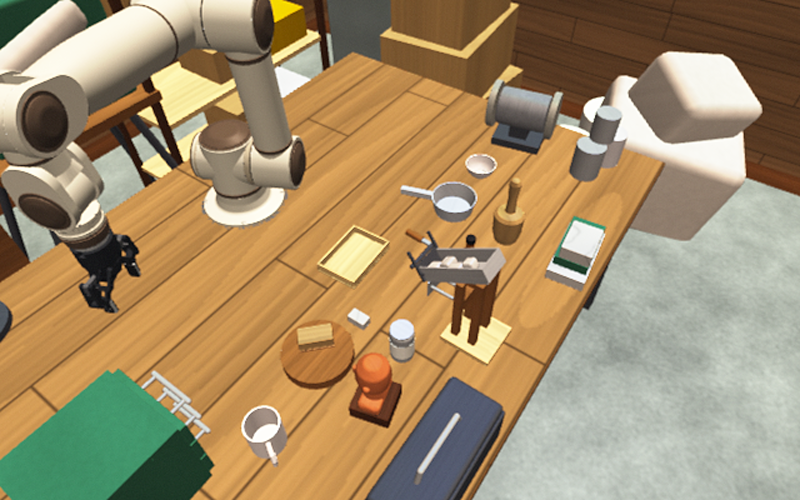

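The top view (1.25x) shows the dish at (276,271) with its handle end at (292,331), tray (404,317), board (515,268) with the block (512,272), and feeder lip near (411,212). The scene view confirms the layout. Next is an enlarged crop.

```bash
python3 - <<'E'
from h import *
im=cv2.imread('pics/full_t1.png')[90:285,190:450]
cv2.imwrite('pics/t1c.png',cv2.resize(im,None,fx=3,fy=3,interpolation=cv2.INTER_CUBIC))
im=cv2.imread('pics/full_s1.png')[130:330,215:435]
cv2.imwrite('pics/s1c.png',cv2.resize(im,None,fx=3,fy=3,interpolation=cv2.INTER_CUBIC))
E
```

```text
(no output)
```

View pics/t1c.png

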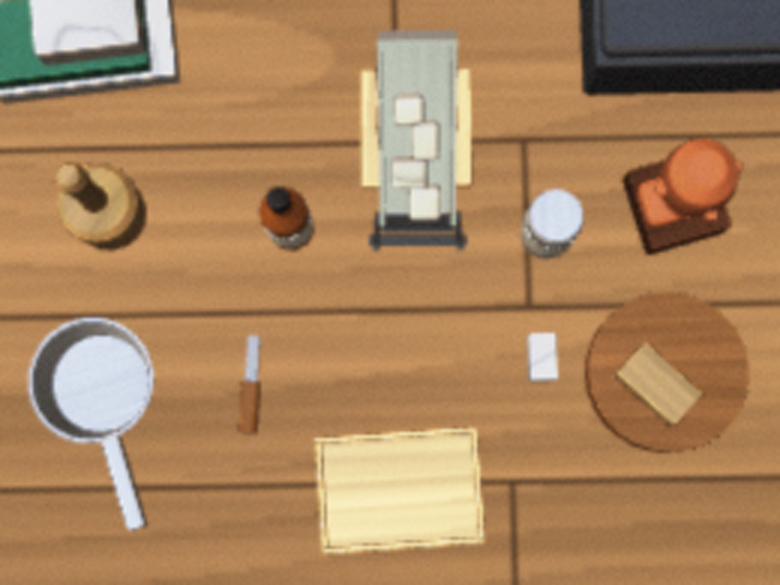

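View pics/s1c.png

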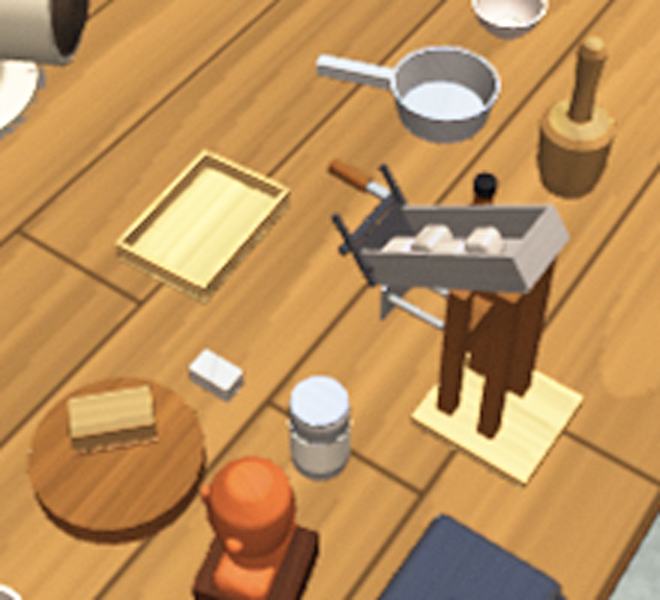

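```bash
cat >> h.py <<'E'
def c(x,y,z): return px('top',190+(x+.5)/3-.5,90+(y+.5)/3-.5,z)[:2]
E
python3 - <<'E'
from h import *
print('board',c(667.5,371,.028), 'diam',np.linalg.norm(c(586,371,.03)-c(749,371,.03)))
b=np.array([c(*p,.065) for p in[(649,343),(617,377),(674,424),(701,390)]]);print('block',b.mean(0),b.tolist())
e=(b[2]-b[1]+b[3]-b[0])/2;w=(b[1]-b[0]+b[2]-b[3])/2;print(np.linalg.norm(e),np.linalg.norm(w),np.degrees(np.arctan2(e[1],e[0])),np.degrees(np.arctan2(w[1],w[0])))
t=np.array([c(*p,.03) for p in[(315,438),(476,429),(484,541),(322,552)]]);print('tray',t.mean(0),t.tolist())
d=c(91,379.5,.052);print('dish',d,'dia',np.linalg.norm(c(29,379,.052)-c(153,379,.052)),np.linalg.norm(c(91,318,.052)-c(91,441,.052)))
h=c(135.5,527,.048);print('handle end',h,np.linalg.norm(h-d),np.degrees(np.arctan2(*(d-h)[::-1])))
h2=c(111,440,.048);print(h2,np.linalg.norm(h2-d))
print('base',[c(*p,.01).tolist() for p in[(361,70),(361,186),(470,70),(470,186)]])
print('chute back',[c(*p,.2855).tolist() for p in[(378,33),(457,33)]],'front z.19',[c(*p,.19).tolist() for p in[(378,222),(457,222)]])
print('can top',c(555,215,.1),'can',c(548,238,0),'bottle top',c(278,198,.16),'offcut',c(543,356,.013),'chisel',c(252,336,0),c(248,432,0),'tray left')
def sc(x,y,z): return px('scene',215+(x+.5)/3-.5,130+(y+.5)/3-.5,z)[:2]
print('scene base',[sc(*p,.01).tolist() for p in[(414,412),(523,480),(582,400)]],'chute back top',sc(545,207,.2855),sc(567,238,.2855),'board',sc(117,453,.03),'dish',sc(446,92,.052))
E
```

```text
board [ 0.5451 -0.2864] diam 0.17132988647635297
block [ 0.529225 -0.27125 ] [[0.5712, -0.2615], [0.5367, -0.2272], [0.4873, -0.2836], [0.5217, -0.3127]]
0.07307354172338984 0.046815515590453584 -132.58751251613916 137.38053995776244
tray [ 0.42545 -0.0007 ] [[0.481, 0.087], [0.4874, -0.0827], [0.371, -0.088], [0.3624, 0.0809]]
dish [0.5452 0.3195] dia 0.1303221009652622 0.1290075966755446
handle end [0.3917 0.2726] 0.16050501549795884 16.989874984673765
[0.4819 0.2988] 0.06659864863493856
base [[0.8865, 0.0332], [0.7556, 0.0351], [0.8837, -0.0871], [0.753, -0.0839]]
chute back [[0.8326, 0.009], [0.831, -0.062]] front z.19 [[0.6789, 0.0137], [0.6773, -0.0616]]
can top [ 0.7005 -0.1652] can [ 0.6955 -0.168 ] bottle top [0.7109 0.112 ] offcut [ 0.5649 -0.1571] chisel [0.5939 0.1564] [0.4899 0.1612] tray left
scene base [[0.7531, -0.0774], [0.8802, -0.0828], [0.8848, 0.0311]] chute back top [0.8202 0.0034] [ 0.8521 -0.0172] board [ 0.5493 -0.2906] dish [0.5566 0.3029]
```

The crops show the board circle centred at (667,371), the block corners, the tray rim, the dish rim centre at (91,380) and its handle end at (135,527). Measured sizes match the given ones: board 171 mm, dish 130 mm, handle 160.5 mm and tray 120x170. From the base and chute, the feeder lip is at about (0.696, -0.024) with yaw about -1°.

```bash
python3 -m crank '[[[0.942,0.735,0,0,0,0.202],[0.942,0.735,0,0,0,0.202],[0.942,0.735,0,0,0,0.202],[0.942,0.735,0,0,0,0.202],[0.942,0.735,0,0,0,0.202],[0.942,0.735,0,0,0,0.202],[0.942,0.735,0,0,0,0.202],[0.942,0.735,0,0,0,0.202],[0.942,0.735,0,0,0,0.202],[0.942,0.735,0,0,0,0.202],[0.942,0.735,0,0,0,0.202],[0.942,0.735,0,0,0,0.202],[0.942,0.735,0,0,0,0.202],[0.942,0.735,0,0,0,0.202],[0.942,0.735,0,0,0,0.202],[0,0,-1,0,0,0],[0,0,-1,0,0,0],[0,0,-1,0,0,0],[0,0,-1,0,0,0],[0,0,0,0,0,0]]]' 1 60
```

```text
time: 1.77
ee_pos: [0.5277, -0.2703, 0.1656]
tcp_rot: [-179.6, 0.1, 47.5]
wrist_force: [-0.3, 0.8, -0.5]
opening: 0.0855
grasp_force: 0.0
```

```bash
python3 -m crank '[[[0,0,-1,0,0,0],[0,0,-1,0,0,0],[0,0,-1,0,0,0],[0,0,-1,0,0,0],[0,0,-0.8,0,0,0],[0,0,-0.5,0,0,0],[0,0,-0.2,0,0,0],[0,0,0,0,0,0],[0,0,0,0,0,0]]]'; python3 -c "
from h import *
snap('scene','s2.png',(200,150,360,300),3.5)"
```

```text
time: 2.52
ee_pos: [0.5295, -0.2714, 0.0614]
tcp_rot: [179.9, -0.0, 47.5]
wrist_force: [0.5, 0.2, 0.2]
opening: 0.0855
grasp_force: 0.0
```

View pics/s2.png

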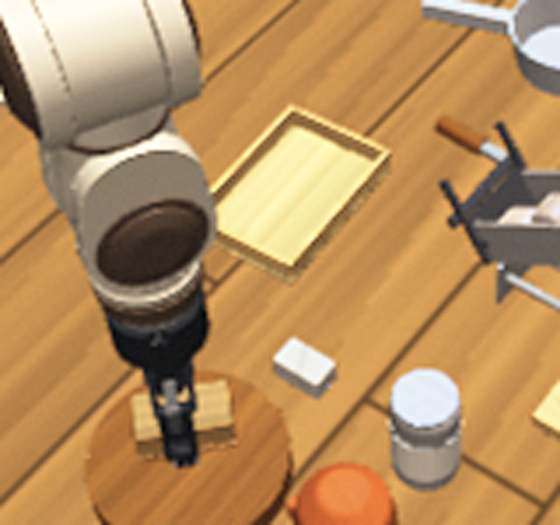

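The fingers straddle the block near its middle, at about (178,430) in the crop. I'll go 7 mm lower and close.

```bash
python3 -m crank '[[[0,0,-0.37,0,0,0],[0,0,0,0,0,0]]]'; python3 -m crank '[[[0,0,0,0,0,0],[0,0,0,0,0,0],[0,0,0,0,0,0],[0,0,0,0,0,0],[0,0,0,0,0,0],[0,0,0,0,0,0],[0,0,0,0,0,0],[0,0,0,0,0,0]]]' 0 50
```

```text
time: 2.73
ee_pos: [0.5291, -0.2711, 0.0525]
tcp_rot: [-180.0, -0.0, 47.5]
wrist_force: [-0.4, 0.8, -0.4]
opening: 0.0856
grasp_force: 0.0
time: 3.4
ee_pos: [0.5294, -0.2713, 0.0534]
tcp_rot: [180.0, -0.0, 47.5]
wrist_force: [0.2, -0.2, 6.0]
opening: 0.0442
grasp_force: 52.1
```

```bash
python3 -m crank '[[[0,0,0.6,0,0,0],[0,0,1,0,0,0],[0,0,1,0,0,0],[0,0,1,0,0,0],[-0.35,0.9,0,0,0,-0.435],[-0.35,0.9,0,0,0,-0.435],[-0.35,0.9,0,0,0,-0.435],[-0.35,0.9,0,0,0,-0.435],[-0.35,0.9,0,0,0,-0.435],[-0.35,0.9,0,0,0,-0.435],[-0.35,0.9,0,0,0,-0.435],[-0.35,0.9,0,0,0,-0.435],[-0.35,0.9,0,0,0,-0.435],[-0.35,0.9,0,0,0,-0.435],[-0.35,0.9,0,0,0,-0.435],[-0.35,0.9,0,0,0,-0.435],[-0.35,0.9,0,0,0,-0.435],[-0.35,0.9,0,0,0,-0.435],[-0.35,0.9,0,0,0,-0.435],[0,0,0,0,0,0]]]'
```

```text
time: 5.07
ee_pos: [0.4229, 0.0009, 0.1253]
tcp_rot: [-180.0, 0.0, 2.5]
wrist_force: [0.7, -0.3, -1.6]
opening: 0.0441
grasp_force: 51.5
```

```bash
python3 -m crank '[[[0,0,-0.8,0,0,0],[0,0,-1,0,0,0],[0,0,-1,0,0,0],[0,0,-0.8,0,0,0],[0,0,0,0,0,0],[0,0,0,0,0,0]]]'
```

```text
time: 5.57
ee_pos: [0.4237, -0.0014, 0.0528]
tcp_rot: [180.0, 0.1, 2.6]
wrist_force: [0.4, 0.3, -0.9]
opening: 0.0443
grasp_force: 51.5
```

```bash
python3 -m crank '[[[0,0,-0.6,0,0,0],[0,0,-0.4,0,0,0],[0,0,-0.15,0,0,0],[0,0,0,0,0,0],[0,0,0,0,0,0]]]'; python3 -m crank '[[[0,0,0,0,0,0],[0,0,0,0,0,0],[0,0,0,0,0,0],[0,0,0,0,0,0],[0,0,0.5,0,0,0],[0,0,1,0,0,0],[0,0,1,0,0,0],[0,0,1,0,0,0],[0,0,1,0,0,0],[0,0,1,0,0,0],[0,0,0,0,0,0]]]' 0.85; python3 -c "
from h import *
snap('top','t3.png',(190,90,450,285),3)"
```

```text
time: 5.98
ee_pos: [0.4241, -0.0012, 0.0299]
tcp_rot: [180.0, 0.0, 2.6]
wrist_force: [0.3, 0.0, -1.2]
opening: 0.0442
grasp_force: 51.5
time: 6.9
ee_pos: [0.4257, -0.0011, 0.1446]
tcp_rot: [180.0, -0.3, 2.6]
wrist_force: [1.1, -0.3, 0.8]
opening: 0.0727
grasp_force: 0.0
```

View pics/t3.png

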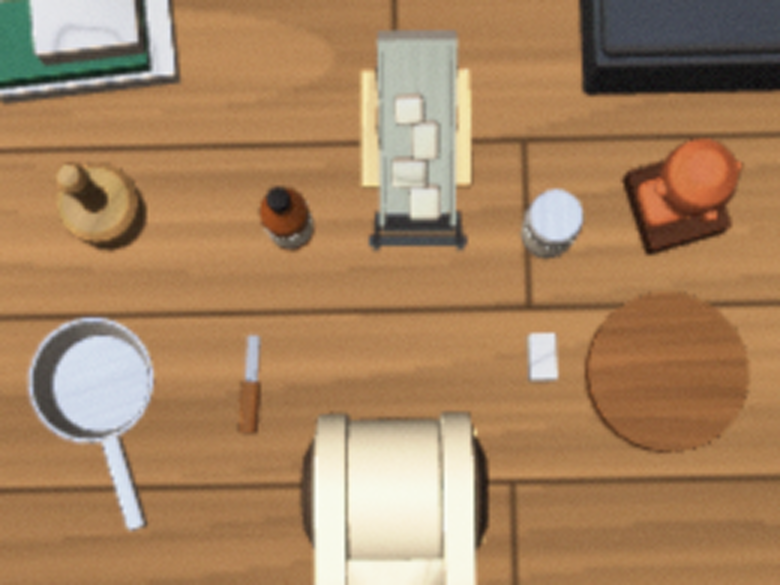

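The board is clear and the arm hides the tray. Next, the dish handle.

```bash
python3 -m crank '[[[0.083,0.972,0,0,0,0.14],[0.083,0.972,0,0,0,0.14],[0.083,0.972,0,0,0,0.14],[0.083,0.972,0,0,0,0.14],[0.083,0.972,0,0,0,0.14],[0.083,0.972,0,0,0,0.14],[0.083,0.972,0,0,0,0.14],[0.083,0.972,0,0,0,0.14],[0.083,0.972,0,0,0,0.14],[0.083,0.972,0,0,0,0.14],[0.083,0.972,0,0,0,0.14],[0.083,0.972,0,0,0,0.14],[0.083,0.972,0,0,0,0.14],[0.083,0.972,0,0,0,0.14],[0.083,0.972,0,0,0,0.14],[0,0,-1,0,0,0],[0,0,-1,0,0,0],[0,0,0,0,0,0],[0,0,0,0,0,0]]]'
```

```text
time: 8.53
ee_pos: [0.4671, 0.2141, 0.0993]
tcp_rot: [-176.6, 0.1, 22.9]
wrist_force: [-0.3, -1.3, 0.8]
opening: 0.0728
grasp_force: 0.0
```

```bash
python3 -m crank '[[[0,0,0,0,0,0],[0,0,0,0,0,0],[0,0,0,0,0,0]]]'; python3 -c "
from h import *
o=bot.get_obs();print(o['q'].round(1),o['qd'].round(1),o['ee_pos'],o['tcp_rot'])"
```

```text
time: 8.78
ee_pos: [0.4682, 0.214, 0.1011]
tcp_rot: [-176.6, -0.1, 22.9]
wrist_force: [-0.1, -0.2, -0.6]
opening: 0.0729
grasp_force: 0.0
[ 22.8  -0.2 -11.8  78.3   3.4 179.9] [-0.1 -0.1 -0.3 -0.2 -0.   0. ] [0.46817112 0.21398104 0.10113653] [-1.76640377e+02 -9.51293180e-02  2.28830049e+01]
```

Joint 6 reached its limit, so I'll take the half-turn grasp, with a tool yaw of about 197.

```bash
python3 -m crank '[[[0,0,1,-0.23,-0.1,0],[0,0,0.5,-0.23,-0.1,0],[0,0,0,0,0,1],[0,0,0,0,0,1],[0,0,0,0,0,1],[0,0,0,0,0,1],[0,0,0,0,0,1],[0,0,0,0,0,1],[0,0,0,0,0,1],[0,0,0,0,0,1],[0,0,0,0,0,1],[0,0,0,0,0,1],[0,0,0,0,0,1],[0,0,0,0,0,1],[0,0,0,0,0,1],[0,0,0,0,0,1],[0,0,0,0,0,1],[0,0,0,0,0,1],[0,0,0,0,0,1],[0,0,0,0,0,1]]]'; python3 -m crank '[[[-0.18,0.76,0,0,0,0.8],[-0.18,0.76,0,0,0,0.8],[-0.18,0.76,0,0,0,0.8],[-0.18,0.76,0,0,0,0.8],[-0.18,0.76,0,0,0,0.8],[0,0,0,0,0,0.8],[0,0,0,0,0,0.8],[0,0,0,0,0,0.8],[0,0,0,0,0,0.8],[0,0,0,0,0,0],[0,0,0,0,0,0],[0,0,0,0,0,0]]]'
```

```text
time: 10.45
ee_pos: [0.4712, 0.2062, 0.1308]
tcp_rot: [-179.8, 0.0, 147.7]
wrist_force: [-0.2, -0.1, 0.9]
opening: 0.0726
grasp_force: 0.0
time: 11.45
ee_pos: [0.453, 0.2821, 0.1303]
tcp_rot: [-179.8, 0.0, -163.4]
wrist_force: [-0.0, -0.1, 0.2]
opening: 0.0726
grasp_force: 0.0
```

```bash
python3 -m crank '[[[-0.15,0.42,0,0,0,0.06],[0,0,-1,0,0,0],[0,0,-1,0,0,0],[0,0,-1,0,0,0],[0,0,-0.8,0,0,0],[0,0,-0.5,0,0,0],[0,0,-0.36,0,0,0],[0,0,0,0,0,0],[0,0,0,0,0,0]]]'; python3 -c "
from h import *
snap('scene','s4.png',(230,120,430,270),4)"
```

```text
time: 12.2
ee_pos: [0.45, 0.2908, 0.0371]
tcp_rot: [-179.7, -0.0, -162.8]
wrist_force: [-0.1, 0.5, 0.1]
opening: 0.0723
grasp_force: 0.0
```

View pics/s4.png

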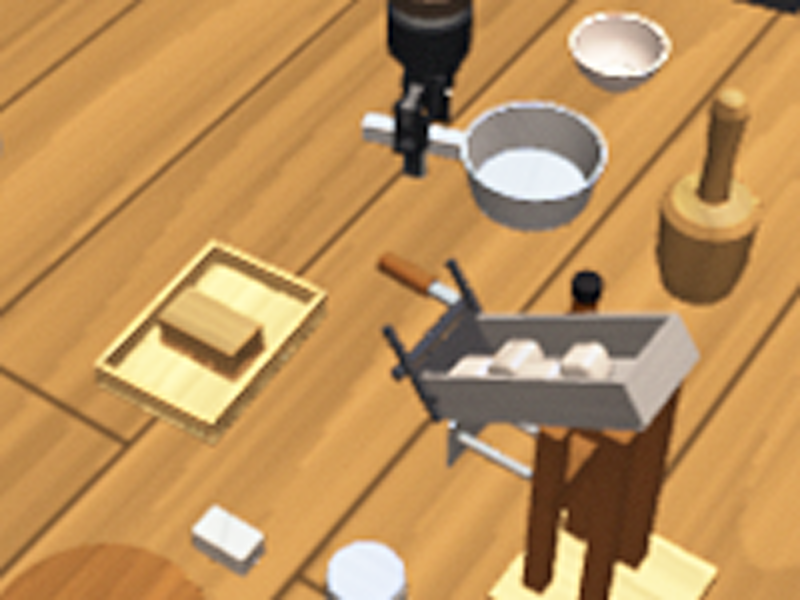

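The block lies flat in the tray at (210,330). The fingers straddle the handle at (412,130). Closing now.

```bash
python3 -m crank '[[[0,0,0,0,0,0],[0,0,0,0,0,0],[0,0,0,0,0,0],[0,0,0,0,0,0],[0,0,0,0,0,0],[0,0,0,0,0,0],[0,0,0,0,0,0],[0,0,0,0,0,0],[0,0,0,0,0,0]]]' 0 110; python3 -m crank '[[[0,0,0.3,0,0,0],[0,0,0.7,0,0,0],[0,0,1,0,0,0],[0,0,1,0,0,0],[0,0,1,0,0,0],[0,0,0,0,0,0],[0,0,0,0,0,0]]]'
```

```text
time: 13.0
ee_pos: [0.4499, 0.2906, 0.0371]
tcp_rot: [-179.8, 0.0, -162.8]
wrist_force: [-1.9, -0.9, 5.6]
opening: 0.0165
grasp_force: 107.2
time: 13.58
ee_pos: [0.4503, 0.2908, 0.1174]
tcp_rot: [-179.8, 0.1, -162.8]
wrist_force: [-0.7, -0.5, -1.2]
opening: 0.0167
grasp_force: 107.5
```

```bash
python3 -m crank '[[[0,-0.5,0.23,0,0,-0.1],[0,-0.95,0,0,0,-0.16],[0,-0.95,0,0,0,-0.16],[0,-0.95,0,0,0,-0.16],[0,-0.95,0,0,0,-0.16],[0,-0.95,0,0,0,-0.16],[0,-0.95,0,0,0,-0.16],[0,-0.95,0,0,0,-0.16],[0,-0.95,0,0,0,-0.16],[0,-0.95,0,0,0,-0.16],[0,-0.95,0,0,0,-0.16],[0,-0.95,0,0,0,-0.16],[0,-0.95,0,0,0,-0.16],[0,-0.95,0,0,0,-0.16],[0,-0.95,0,0,0,-0.16],[0,-0.95,0,0,0,-0.16],[0,-0.88,0,0,0,-0.15],[0,0,0,0,0,0],[0,0,0,0,0,0],[0,0,0,0,0,0]]]'; python3 -m crank '[[[1,0,0,0,0,0],[1,0,0,0,0,0],[0.5,0,0,0,0,0],[0,0,0,0,0,0],[0,0,0,0,0,0]]]'; python3 -c "
from h import *
snap('scene','s5.png',(250,120,450,270),4);snap('top','t5.png',(255,80,390,245),3.5)"
```

```text
time: 15.25
ee_pos: [0.4493, -0.022, 0.1205]
tcp_rot: [-179.7, -0.1, 179.0]
wrist_force: [1.0, 0.4, -1.8]
opening: 0.0162
grasp_force: 107.7
time: 15.67
ee_pos: [0.4994, -0.0215, 0.1207]
tcp_rot: [-179.7, -0.1, 179.1]
wrist_force: [-0.9, -0.9, -1.7]
opening: 0.0162
grasp_force: 107.7
```

View pics/s5.png

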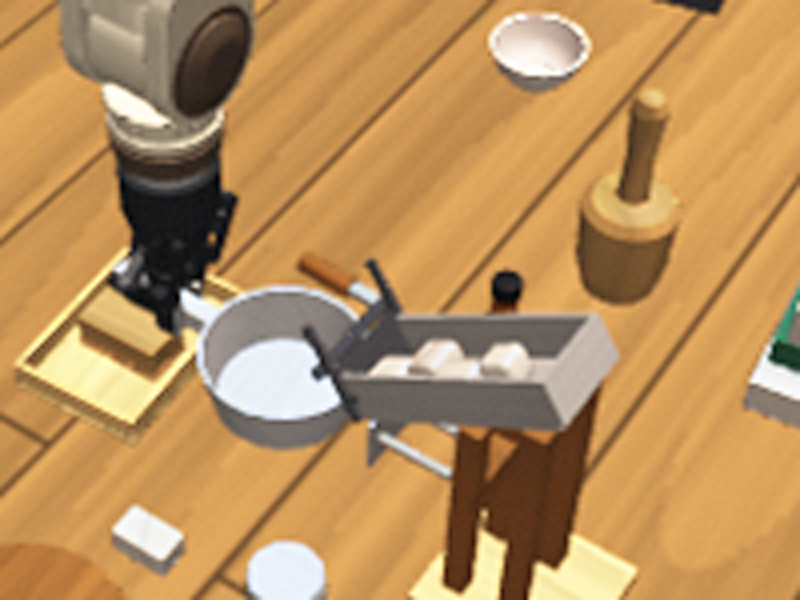

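View pics/t5.png

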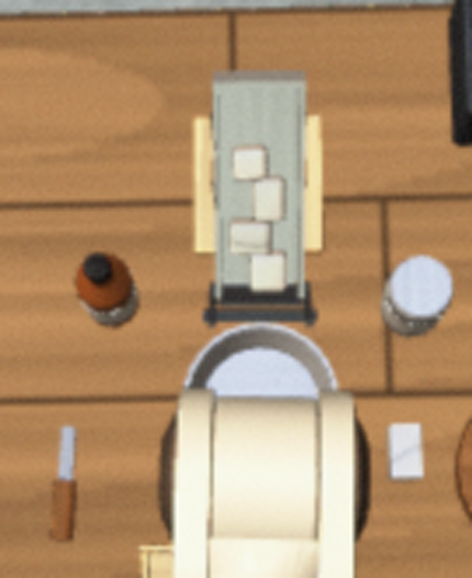

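The dish is level and centred on the chute (x about 260 in the top crop), with its rim just short of the gate. I'll check the rim position and then push in gently while watching the force.

```bash
python3 -c "
from h import *
print(px('top',255+260.5/3.5-.5,80+325/3.5-.5,.136))
P=[proj('scene',[.5994+.066*np.cos(a),-.0235+.066*np.sin(a),.1357]) for a in np.linspace(0,2*np.pi,73)]
P=(np.array(P)-[250,120])*4; print(P.min(0),P.max(0))"
python3 -m crank '[[[0.5,0,0,0,0,0],[0.5,0,0,0,0,0],[0.3,0,0,0,0,0],[0.2,0,0,0,0,0],[0,0,0,0,0,0]]]'
```

```text
[ 0.6626 -0.0243  0.136 ]
[195.2 282. ] [370.8 414.8]
time: 16.18
ee_pos: [0.5302, -0.0221, 0.1209]
tcp_rot: [-179.7, -0.1, 179.0]
wrist_force: [-2.8, -0.4, -0.1]
opening: 0.0165
grasp_force: 107.7
```

```bash
python3 -m crank '[[[0.4,-0.005,0,0,0,0],[0.4,-0.005,0,0,0,0],[0.3,0,0,0,0,0],[0,0,0,0,0,0]]]'; python3 -m crank '[[[0.15,0,0,0,0,0],[0.15,0,0,0,0,0],[0,0,0,0,0,0]]]'
```

```text
time: 16.52
ee_pos: [0.552, -0.0223, 0.1209]
tcp_rot: [-179.7, -0.1, 179.0]
wrist_force: [-3.3, -0.4, -0.3]
opening: 0.0165
grasp_force: 107.7
time: 16.77
ee_pos: [0.5569, -0.0223, 0.1207]
tcp_rot: [-179.7, -0.2, 179.0]
wrist_force: [-6.8, -0.1, -5.1]
opening: 0.0164
grasp_force: 108.0
```

```bash
python3 -m crank '[[[0.15,0,0,0,0,0],[0.15,0,0,0,0,0],[0,0,0,0,0,0]]]'; python3 -m crank '[[[0.15,0,0,0,0,0],[0.1,0,0,0,0,0],[0,0,0,0,0,0],[0,0,0,0,0,0]]]'
```

```text
time: 17.02
ee_pos: [0.56, -0.0224, 0.119]
tcp_rot: [-179.7, -0.6, 179.0]
wrist_force: [-17.6, 0.3, -3.4]
opening: 0.0163
grasp_force: 108.8
time: 17.35
ee_pos: [0.5606, -0.0223, 0.1179]
tcp_rot: [-179.7, -1.1, 179.0]
wrist_force: [-41.0, -0.8, 1.3]
opening: 0.0161
grasp_force: 109.3
```

The stop is reached, with the force at 41 N. I'll ease off to just at the stop, wait and look.

```bash
python3 -m crank '[[[-0.22,0,0,0,0,0],[0,0,0,0,0,0],[0,0,0,0,0,0],[0,0,0,0,0,0],[0,0,0,0,0,0],[0,0,0,0,0,0]]]'; python3 -c "
from h import *
snap('scene','s6.png',(270,130,420,245),4)"
```

```text
time: 17.85
ee_pos: [0.5601, -0.0223, 0.1192]
tcp_rot: [-179.7, -0.6, 179.0]
wrist_force: [-19.9, -0.7, -3.5]
opening: 0.0162
grasp_force: 109.0
```

View pics/s6.png

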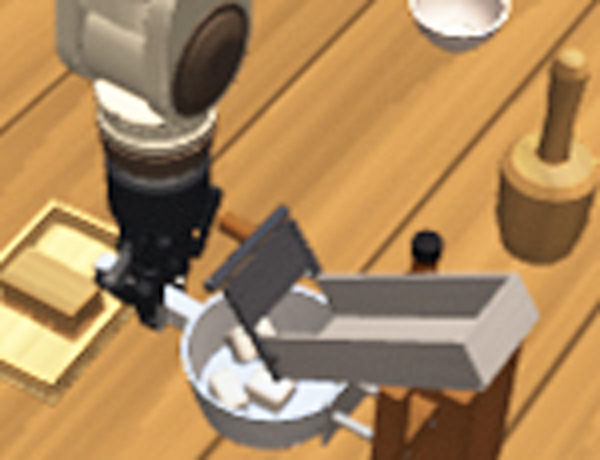

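The gate is up, the chute looks empty and marble pieces are in the dish. The wrist load rose by about 2 N, which fits all four. Backing straight out slowly.

```bash
python3 -m crank '[[[-0.3,0,0,0,0,0],[-0.5,0,0,0,0,0],[-0.7,0,0,0,0,0],[-0.7,0,0,0,0,0],[-0.7,0,0,0,0,0],[-0.7,0,0,0,0,0],[-0.7,0,0,0,0,0],[-0.5,0,0,0,0,0],[-0.4,0,0,0,0,0],[-0.3,0,0,0,0,0],[0,0,0,0,0,0],[0,0,0,0,0,0],[0,0,0,0,0,0]]]'
```

```text
time: 18.98
ee_pos: [0.4549, -0.0223, 0.1214]
tcp_rot: [-179.7, 0.0, 179.0]
wrist_force: [-0.6, 0.3, -3.5]
opening: 0.0163
grasp_force: 108.9
```

```bash
python3 -m crank '[[[0,-0.2,0,0,0,-0.05],[0,-0.4,0,0,0,-0.1],[0,-0.64,0,0,0,-0.153],[0,-0.64,0,0,0,-0.153],[0,-0.64,0,0,0,-0.153],[0,-0.64,0,0,0,-0.153],[0,-0.64,0,0,0,-0.153],[0,-0.64,0,0,0,-0.153],[0,-0.64,0,0,0,-0.153],[0,-0.64,0,0,0,-0.153],[0,-0.64,0,0,0,-0.153],[0,-0.64,0,0,0,-0.153],[0,-0.64,0,0,0,-0.153],[0,-0.64,0,0,0,-0.153],[0,-0.64,0,0,0,-0.153],[0,-0.64,0,0,0,-0.153],[0,-0.64,0,0,0,-0.153],[0,-0.64,0,0,0,-0.153],[0,-0.45,0,0,0,-0.11],[0,-0.24,0,0,0,-0.05]]]'; python3 -m crank '[[[0,0,0,0,0,0],[0,0,0,0,0,0],[0,0,-0.4,0,0,0],[0,0,-0.6,0,0,0],[0,0,-0.5,0,0,0],[0,0,-0.3,0,0,0],[0,0,0,0,0,0],[0,0,0,0,0,0]]]'; python3 -c "
from h import *
snap('top','t7.png',(340,150,450,250),6)"
```

```text
time: 20.65
ee_pos: [0.4544, -0.2542, 0.1211]
tcp_rot: [-179.7, -0.0, 159.9]
wrist_force: [-0.0, 0.6, -2.1]
opening: 0.0163
grasp_force: 108.9
time: 21.32
ee_pos: [0.4542, -0.2525, 0.0846]
tcp_rot: [-179.8, -0.1, 160.1]
wrist_force: [0.1, -0.4, -3.0]
opening: 0.0168
grasp_force: 108.9
```

View pics/t7.png

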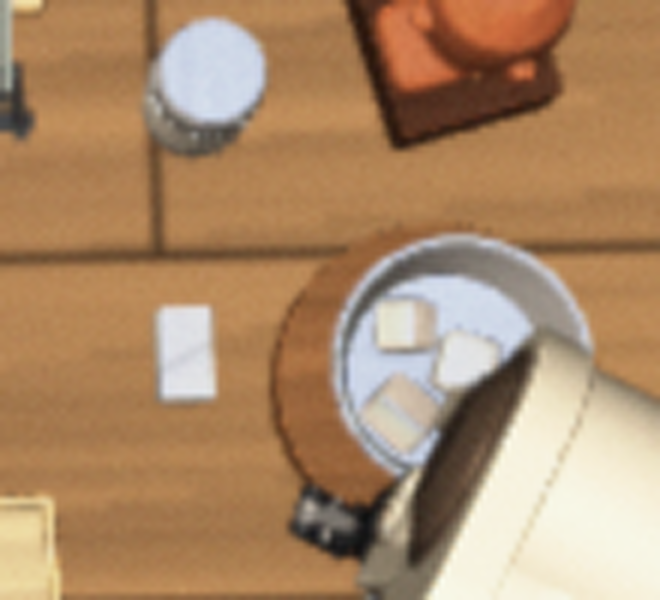

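Pieces are visible in the dish at (405,323), (468,360) and (400,410); the fourth is under the arm. The dish rim spans x 333–592 with its top at 234. Checking the centring.

```bash
python3 -c "
from h import *
q=lambda x,y,z: px('top',340+(x+.5)/6-.5,150+(y+.5)/6-.5,z)
z=.0996
print(q(462.5,364,z), q(333,364,z)-q(592,364,z), q(462,234,z)[0]-.066)
print('board edge left',q(273,375,.03))"
```

```text
[ 0.548  -0.2866  0.0996] [0.0024 0.1295 0.    ] 0.5479
board edge left [ 0.5505 -0.2007  0.03  ]
```

```bash
python3 -m crank '[[[-0.12,0,-0.3,0,0,0],[0,0,-0.2,0,0,0],[0,0,-0.15,0,0,0],[0,0,-0.1,0,0,0],[0,0,-0.1,0,0,0],[0,0,0,0,0,0],[0,0,0,0,0,0]]]'
```

```text
time: 21.95
ee_pos: [0.4521, -0.2529, 0.0683]
tcp_rot: [-179.7, -0.0, 160.1]
wrist_force: [-0.5, -0.8, -3.2]
opening: 0.0164
grasp_force: 109.0
```

```bash
python3 -m crank '[[[0,0,-0.05,0,0,0],[0,0,-0.05,0,0,0],[0,0,0,0,0,0],[0,0,0,0,0,0]]]'
```

```text
time: 22.28
ee_pos: [0.4522, -0.253, 0.0672]
tcp_rot: [-179.7, 0.0, 160.1]
wrist_force: [-3.7, 1.5, 5.1]
opening: 0.0164
grasp_force: 110.3
```

Contact. Releasing and rising.

```bash
python3 -m crank '[[[0,0,0,0,0,0],[0,0,0,0,0,0],[0,0,0,0,0,0],[0,0,0,0,0,0],[0,0,0,0,0,0],[0,0,0,0,0,0]]]' 0.7 20; python3 -m crank '[[[0,0,0.3,0,0,0],[0,0,0.6,0,0,0],[0,0,1,0,0,0],[0,0,1,0,0,0],[0,0,1,0,0,0],[0,0,1,0,0,0],[0,0,1,0,0,0],[-1,0,0.5,0,0,0],[-1,0,0,0,0,0],[-1,0,0,0,0,0],[-1,0,0,0,0,0],[-1,0,0,0,0,0],[0,0,0,0,0,0],[0,0,0,0,0,0]]]'; python3 -c "
from h import *
snap('top','t8.png',(260,90,450,250),4)"
```

```text
time: 22.78
ee_pos: [0.4521, -0.2529, 0.0662]
tcp_rot: [-179.7, -0.0, 160.1]
wrist_force: [-1.0, -0.3, -0.5]
opening: 0.0597
grasp_force: 0.0
time: 23.95
ee_pos: [0.3519, -0.2531, 0.1957]
tcp_rot: [-179.7, 0.1, 160.0]
wrist_force: [0.1, -0.2, 0.1]
opening: 0.0597
grasp_force: 0.0
```

View pics/t8.png

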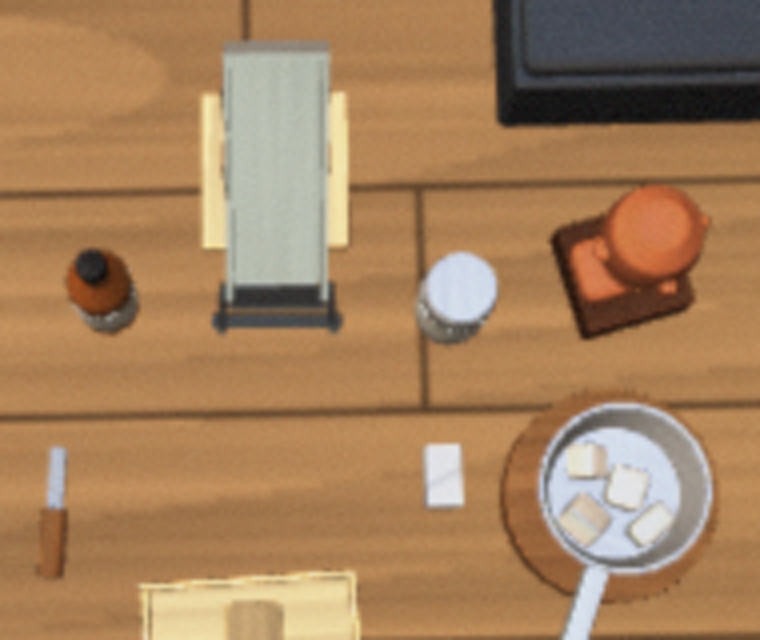

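The chute is empty, the gate is shut, all four pieces are in the dish on the board, and the bystanders are unmoved. A last check of the centring.

```bash
python3 -c "
from h import *
q=lambda x,y,z: px('top',260+(x+.5)/4-.5,90+(y+.5)/4-.5,z)
a=q(626.5,489,.082);b=q(609,496,.028);print(a,b,a-b)
if np.linalg.norm((a-b)[:2])<.007: print(bot.job_done())"
```

```text
[ 0.5447 -0.2886  0.082 ] [ 0.5442 -0.2854  0.028 ] [ 0.0005 -0.0032  0.054 ]
the job is handed in; nothing more can be done
None
```

The job is handed in at about 24 s on the robot's clock: the block is in the tray, and the dish with all four pieces stands about 3 mm off the board's centre; the wrist force read 41 N at the end of the push, just over the 40 N figure for the arm or gripper body, but the dish rim made that contact.

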